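Change scrapers at the tool block

ROBOT

A 7-joint arm with a two-finger parallel gripper is mounted at the origin on a cart in front of the work surface, level with it; the furniture and walls round the work are solid. World frame = base frame: x ahead of the robot, y to its left, z up, the work surface at z = 0. Lengths are in m, angles in rad, forces in N, time in s.
With the tool pointing down it reaches from about 0.35 to 0.9 m from the base axis. Payload 19.9 kg.
Tool frame: the origin (TCP) lies between the finger pads; the fingertips stand 19 mm ahead of it and the grasp point (between the pads) is the TCP; z points along the fingers, y is the line along which they close (so a half turn about z gives the same grasp; the last joint's range is limited). The gripper opens to 94 mm and grips with 3 to 60 N. Pads are 16 mm wide; open, the fingers measure 119 mm over their backs; the gripper's body (75 mm by 177 mm) begins 78 mm behind the grasp point.
Start: joints at [1.194, 0.417, -0.01, 1.614, 0.005, 1.111, -0.053], TCP at [0.206, -0.59, 0.224] pointing down, gripper open.
Joint ranges: [-2.81, 2.81], [-0.39, 2.02], [-1.27, 1.25], [0.06, 2.57], [-1.19, 4.33], [0.19, 2], [-2.82, 2.82]. Speed limits (rad/s): [1.89, 1.89, 2.39, 2.39, 3.01, 3.01, 3.01].

INTERFACE

Orientations are given as a 3x3 rotation matrix whose columns are the frame's x, y, z axes.
In Python, from rig import robot gives the robot as it stands. Calls block until the motion is done:
- robot.move_ptp(position, orientation): joint-space move of the TCP to a pose.
- robot.move_linear(position, velocity=0.15, frame=None, threshold=None): straight line of the TCP; frame=None keeps the orientation; velocity is the mean speed in m/s. With threshold (N) it stops when the force on the tool has changed by that much, and returns True; else False.
- robot.goto_joints(angles): joint-space move.
- robot.gripper_to(opening): finger opening in m; the grip force is fixed at half the most; returns when the fingers have stopped.
- robot.pause(seconds).
- robot.ik(position, orientation): joint angles nearest the present ones, or None.
- robot.get_state(): the state.
- robot.grab_frame(name): name is "scene" or "side" or "wrist"; returns the picture (480x640x3 uint8, red, green, blue); there is no depth.
- robot.camera_info(name): a dict with "fx", "fy", "cx", "cy" (pixels), "dist" ([k1, k2, p1, p2, k3] as OpenCV has them; the pictures are not rectified), "rvec" (rotation vector, rad) and "tvec" (3), from world to camera coordinates, as OpenCV has them. Camera axes: x right, y down, z forward; pixel columns grow to the right and rows downward; lengths in m; the calibration is good to about 2 mm. A picture is of the moment at which its call begins: read the wrist's pose just before it. camera_info takes no time and is no camera call; for the wrist camera it gives the pose at the moment of the call.
A pose or a line that the arm cannot do raises robot.PlanningError and nothing moves.
- robot.sign_off(): hands the job in; it is judged then, once.
The state is a dict: "time": time; "qpos": joint angles; "joint_vel": joint speeds; "effort": joint torques, N m; "ee_pos": TCP position; "tool_rot": TCP orientation; "force": force on the tool from outside, world axes, zero at the start; "moment": the same for the moment, N m; "opening": finger opening in m; "grasp_force": force on a finger pad.
Only numpy, scipy, OpenCV 4.12 (cv2) and the standard library are available. Lean on these libraries where they do the work, as an engineer would, in place of code of your own. Each camera call takes 0.05 s, during which the arm holds its last target. There are 200 camera calls.

TASK

Change tools for the next plate: slide the scraper that stands alone in the small stand blade first into the empty slot of the three-slot block, right down to the bottom, and let go of it. Then draw the scraper with the broadest blade out of the block and lean it over face-wise to about 45 degrees, as for scraping, blade end lower and blade edge level; finish still holding it like that, with the blade at least 10 cm above the table and touching nothing. Leave the narrow scraper in its slot and everything else on the table where it is.

Things in the scene. Friction and masses are not known exactly. Their poses are not given: they have to be found in the camera images.
- stray_scraper: flat scraper, blade down: steel blade 3 mm thick, 40 mm wide; flat black handle 14 mm thick, 30 wide, from z = 70 to 144 mm. Origin: middle of the blade's lower edge; z toward the handle's end, x through the thickness, y along the edge. About 0.11 kg. It starts alone in the small one-slot stand, its edge on the slot's floor.
- broad_scraper: flat scraper, blade down: steel blade 3 mm thick, 56 mm wide; flat black handle 14 mm thick, 30 wide, from z = 70 to 144 mm. Origin: middle of the blade's lower edge; z toward the handle's end, x through the thickness, y along the edge. About 0.11 kg. The broadest blade of the three; it starts in one of the block's three slots, its edge on the slot's floor.
- narrow_scraper: flat scraper, blade down: steel blade 3 mm thick, 24 mm wide; flat black handle 14 mm thick, 30 wide, from z = 70 to 144 mm. Origin: middle of the blade's lower edge; z toward the handle's end, x through the thickness, y along the edge. About 0.11 kg. The narrowest; it starts in another slot of the block and stays there.
- block: fixed grey metal block 50 x 216 x 55 mm (x, y, z). Origin: centre of its underside, z up. The slots lie end to end along its y at y = -68, 0 and +68 mm; each is 6 mm wide (x), 60 mm long (y), 40 mm deep, open at the top, with a 3 mm chamfer round the mouth. Tools change places.
- free_slot: the empty slot of the block (a place, not an object). Origin: centre of the slot's floor, 40 mm below its mouth and 15 mm above the table; axes as the block's: x across the slot, y along it, z up.
- stand: one-slot stand, fixed: like the block but 50 x 84 x 55 mm with a single slot of the same size at its centre. Origin: centre of its underside.
- instrument_corner (a point): nearest upright corner of the tall fixed instrument (taller than 0.6 m) behind the stand, at table height. Its left wall runs away from the robot from here, its front runs off to the right and slightly away. Do not swing arm or gripper into it on the way to the stand or block: keep near the robot while passing it.
- timer: bystander: white kitchen-type timer, 66 x 66 x 19 mm, lying right of the stand; origin under its centre.
- septa_tin: bystander: round white tin, 66 mm across, 26 mm high; origin under its centre.
- beaker: bystander: small clear beaker, 54 mm across, 68 mm high; origin under its centre.
- marker: bystander: red and white marker pen, 17 x 135 x 16 mm, lying; origin under its middle.

How it is judged:
On the way, in this order (a step that is already met when the one before it is completed fails the run):
1. the stray scraper stands fully down in the empty slot and is let go, with the broad scraper still in its slot (z of stray_scraper in the frame of free_slot below 0.006 m and x of stray_scraper in the frame of free_slot between -0.005 and 0.005 m and y of stray_scraper in the frame of free_slot between -0.016 and 0.016 m and angle between stray_scraper's own z axis and vertical below 0.2 rad and contact force between the fingers and stray_scraper below 0.1 N and height (world z) of broad_scraper below 0.03 m), for 0.2 s.
2. the broad scraper is drawn clear of the block, in the fingers (height (world z) of broad_scraper above 0.06 m and contact force between the fingers and broad_scraper above 1 N), for 0.1 s.
At the end, for the whole second after the job is handed in: Stray scraper upright and let go in the once empty slot, under 6 mm off its floor; narrow one still in its slot; broad one held still, blade edge over 100 mm up and within 15 degrees of level, leaning 30 to 60 degrees from upright, blade end lower, touching no block, stand or scraper (z of stray_scraper in the frame of free_slot below 0.006 m and x of stray_scraper in the frame of free_slot between -0.005 and 0.005 m and y of stray_scraper in the frame of free_slot between -0.016 and 0.016 m and angle between each of stray_scraper, narrow_scraper's own z axis and vertical below 0.2 rad and contact force between each of the fingers, broad_scraper and stray_scraper below 0.1 N and distance of narrow_scraper from where it was at the start of the episode below 0.025 m and height (world z) of broad_scraper above 0.1 m and angle between broad_scraper's own z axis and vertical between 0.52 and 1.05 rad and angle between broad_scraper's own y axis and vertical between 1.31 and 1.83 rad and contact force between the fingers and broad_scraper above 1 N and contact force between broad_scraper and block below 0.1 N and contact force between broad_scraper and stand below 0.1 N and contact force between broad_scraper and narrow_scraper below 0.1 N and linear speed of broad_scraper below 0.03 m/s and angular speed of broad_scraper below 0.2 rad/s); the arm keeps its last pose, push and grip.
It fails at once if the timer is pushed away or taken (moved more than 30 mm) (distance of timer from where it was at the start of the episode above 0.03 m).
It fails at once if the septa tin is pushed away or taken (moved more than 30 mm) (distance of septa_tin from where it was at the start of the episode above 0.03 m).
It fails at once if the beaker is pushed away or taken (moved more than 30 mm) (distance of beaker from where it was at the start of the episode above 0.03 m).
It fails at once if the marker is pushed away or taken (moved more than 30 mm) (distance of marker from where it was at the start of the episode above 0.03 m).
It fails at once if the narrow scraper is pushed away or taken (moved more than 30 mm) (distance of narrow_scraper from where it was at the start of the episode above 0.03 m).
It also fails if it takes over 54 s, if anything falls off the work surface, if the arm or the gripper's body presses on something with over 40 N, if the wrist force passes 120 N, or if a joint passes its speed limit or range.

## Working session

There is one attempt and no reset: what is moved stays moved. The work goes in short steps, each a Python script; the robot and the scene stay as the last script left them, time stands still between calls to the robot, and variables do not carry over. Pictures are saved under pics/ and viewed, at most 10 in all, crops included, and the job is handed in when it is done.

```bash
mkdir -p pics; ls
python3 - <<'E'
from rig import robot
import cv2
for n in ("scene","side"):
    cv2.imwrite(f"pics/{n}0.png",robot.grab_frame(n)[:,:,::-1])
    c=robot.camera_info(n);print(n,c)
print(robot.get_state())
E
```

```text
pics
scene {'fx': 586.1402112292214, 'fy': 586.1402112292214, 'cx': 316.924355745463, 'cy': 241.8374192797857, 'dist': array([-0.11992576,  0.        ,  0.        ,  0.        ,  0.        ]), 'rvec': array([ 1.12563033, -2.39557933,  1.00519119]), 'tvec': array([0.37059406, 0.30147181, 1.32788792])}
side {'fx': 563.1725931733823, 'fy': 563.1725931733823, 'cx': 319.72601143685125, 'cy': 238.4992120779954, 'dist': array([-0.14875141,  0.        ,  0.        ,  0.        ,  0.        ]), 'rvec': array([ 2.04728598, -0.13180499,  0.11555821]), 'tvec': array([-0.49190977,  0.10231603,  1.73991684])}
{'time': 0.1, 'qpos': array([ 1.19351601,  0.41786462, -0.01029871,  1.61409625,  0.00469523,
        1.1107247 , -0.05302328]), 'joint_vel': array([-1.70149353e-03, -2.50042701e-03,  1.03155817e-03, -2.51167920e-03,
       -3.89894434e-04,  3.14905848e-05,  1.04929912e-03]), 'effort': array([ 1.01910868e-03, -8.52581477e+01,  6.39730711e-01, -4.26694286e+01,
       -4.89219523e-02,  1.64192420e-02,  1.47473297e-04]), 'ee_pos': array([ 0.20582664, -0.5898002 ,  0.22392631]), 'tool_rot': array([[ 9.44160515e-01,  3.29485566e-01, -4.28814241e-04],
       [ 3.29485835e-01, -9.44160010e-01,  9.79454204e-04],
       [-8.21532351e-05, -1.06605020e-03, -9.99999428e-01]]), 'force': array([ 0.45954786,  0.31045559, -0.14603313]), 'moment': array([0.00676923, 0.0326682 , 0.00987932]), 'grasp_force': 0.0, 'opening': 0.09401098293999177}
```

View pics/scene0.png

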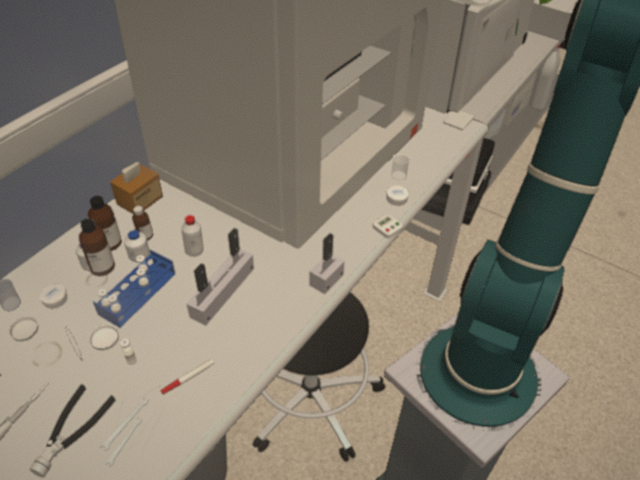

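View pics/side0.png

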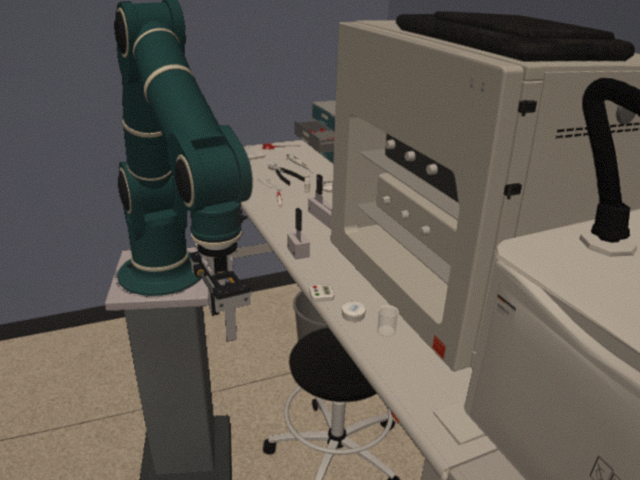

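The scene picture shows the stand near (327,275), the block from (200,310) to (243,262) with handles at (201,278) and (234,243), and the instrument corner near (293,243). The side picture shows the stand at (299,243) and the block at (322,208). I'll enlarge the scene.

Run:
```python
import cv2
a=cv2.imread("pics/scene0.png")[220:330,180:355]
cv2.imwrite("pics/crop1.png",cv2.resize(a,None,fx=4.5,fy=4.5,interpolation=cv2.INTER_CUBIC))
```

```text
(no output)
```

View pics/crop1.png

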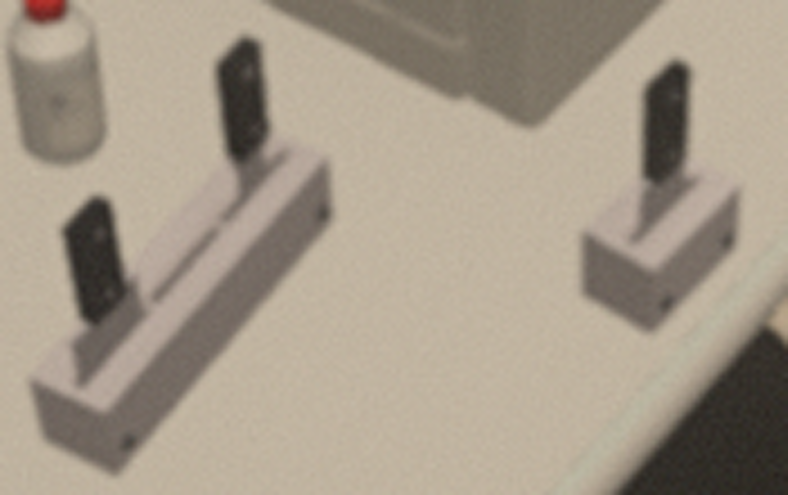

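The crop shows the middle slot empty. The near-left scraper at crop (95,340) fills its slot, so it's the broad one. The far one at (250,180) is the narrow one. The stand is at (660,250) and the instrument corner at (530,127). I'll fit the poses to these corners.

```bash
cat > h.py <<'E'
from rig import robot
import numpy as np, cv2
from scipy.optimize import least_squares
def proj(n,P,c=None):
    c=c or robot.camera_info(n)
    K=np.array([[c['fx'],0,c['cx']],[0,c['fy'],c['cy']],[0,0,1]])
    return cv2.projectPoints(np.array(P,float).reshape(-1,3),c['rvec'],c['tvec'],K,c['dist'])[0][:,0]
def ray(n,px,z,c=None):
    return least_squares(lambda p:(proj(n,[[*p,z]],c)[0]-px),[.5,0]).x
def fit(n,loc,px,x0,c=None):
    loc=np.array(loc,float);px=np.array(px,float)
    def W(p):
        s,k=np.sin(p[2]),np.cos(p[2]);return np.c_[p[0]+k*loc[:,0]-s*loc[:,1],p[1]+s*loc[:,0]+k*loc[:,1],loc[:,2]]
    r=least_squares(lambda p:(proj(n,W(p),c)-px).ravel(),x0)
    return r.x,np.abs(r.fun).max()
def R(yaw):  # tool down, fingers close (tool y) along horizontal direction yaw
    y=np.array([np.cos(yaw),np.sin(yaw),0]);z=np.array([0,0,-1.]);return np.c_[np.cross(y,z),y,z]
E
python3 - <<'E'
from h import *
f=lambda L:(np.array(L)+.5)/4.5-.5+[180,220]
for u in f([[35,380],[105,412],[330,160],[583,235],[653,270],[740,185]]): print(ray("scene",u,.055))
print("corner",ray("scene",f([530,127]),0))
for u,z in (([387,226],.015),([397,195],.02),([400,168],.03),([187,377],.01)): print(ray("scene",u,z))
c=lambda a,b,z:[a,b,z]
# block x axis points away from the robot; near face is local -x ; left end local +y
X,H=.025,.055
for n,Y,px in (("block",.108,f([[35,380],[105,412],[330,160],[118,473],[330,213]])),("stand",.042,f([[583,235],[653,270],[740,185],[650,330],[735,243]]))):
    loc=[[X,Y,H],[-X,Y,H],[-X,-Y,H],[-X,Y,0],[-X,-Y,0]]
    p0=ray("scene",px.mean(0),.04)
    print(n,fit("scene",loc,px,[*p0,0.]))
E
```

```text
[0.55281567 0.42410211]
[0.51115154 0.4067039 ]
[0.58538282 0.20813576]
[0.44963333 0.1327278 ]
[0.40530748 0.11940204]
[0.4228073  0.03933366]
corner [0.57628496 0.06940031]
[ 0.47279818 -0.17124547]
[ 0.54596052 -0.28579161]
[ 0.62352996 -0.37722066]
[0.40831373 0.52143597]
block (array([0.57347172, 0.31543518, 0.38358441]), np.float64(1.548335933834295))
stand (array([0.43912937, 0.08448217, 0.24694199]), np.float64(1.0795428616062281))
```

The fitted sizes agree with the given ones. Next I'll move in by way of a waypoint near the robot and look with the wrist camera.

Run:
```python
from h import *
robot.move_ptp([.15,-.40,.32],R(-1.2))
robot.gripper_to(.06)
robot.move_ptp([.36,.07,.32],R(.25))
s=robot.get_state();print(s['time'],s['ee_pos'],s['qpos'])
c=robot.camera_info("wrist");im=robot.grab_frame("wrist");print(c)
cv2.imwrite("pics/w1.png",im[:,:,::-1])
robot.move_ptp([.50,.29,.34],R(.38))
c=robot.camera_info("wrist");im=robot.grab_frame("wrist");print(c)
cv2.imwrite("pics/w2.png",im[:,:,::-1])
print(robot.get_state()['time'])
```

```text
3.55 [0.36016355 0.0692444  0.32004651] [ 0.87720976 -0.24139392 -0.9604405   2.03055142 -0.20775662  1.25761812
  0.24357336]
{'fx': 391.45040611374134, 'fy': 391.45040611374134, 'cx': 320.30960046107947, 'cy': 246.29999863725672, 'dist': array([-0.07872863,  0.        ,  0.        ,  0.        ,  0.        ]), 'rvec': array([-2.85695957, -0.35605948, -0.04789716]), 'tvec': array([-0.36671582, -0.07213283,  0.47816698])}
{'fx': 391.45040611374134, 'fy': 391.45040611374134, 'cx': 320.30960046107947, 'cy': 246.29999863725672, 'dist': array([-0.07872863,  0.        ,  0.        ,  0.        ,  0.        ]), 'rvec': array([-2.82897016, -0.54223199, -0.07308291]), 'tvec': array([-0.57226645,  0.02343418,  0.52483704])}
4.8417
```

View pics/w1.png

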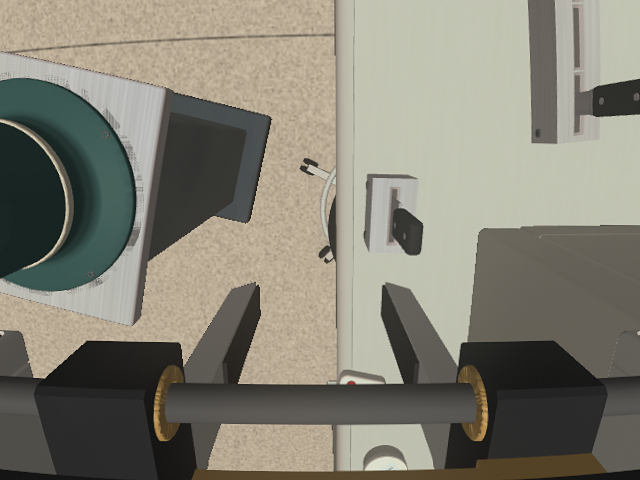

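View pics/w2.png

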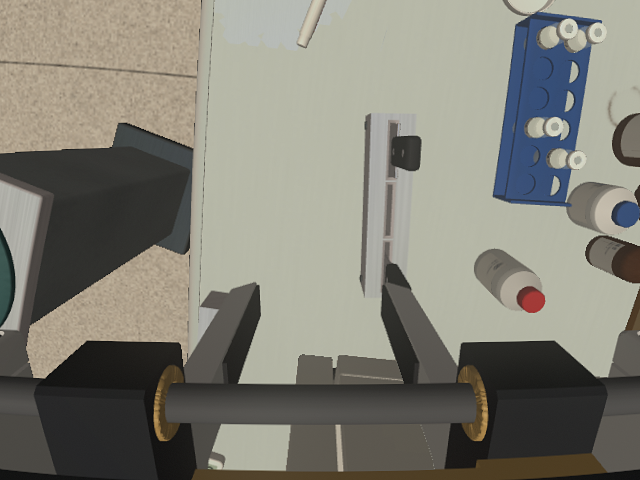

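w1 shows the stand at (392,215) with its handle at (407,232). w2 shows the block from (390,115) to (388,297), with the middle slot between about (391,183) and (389,238). I'll enlarge both to read the corners.

Run:
```python
import cv2,numpy as np
a=cv2.imread("pics/w1.png")[165:265,350:430];b=cv2.imread("pics/w2.png")[105:305,350:430]
A=cv2.resize(a,None,fx=5,fy=5,interpolation=cv2.INTER_CUBIC);B=cv2.resize(b,None,fx=3,fy=3,interpolation=cv2.INTER_CUBIC)
o=np.zeros((600,640,3),np.uint8);o[:500,:400]=A;o[:,400:]=B
cv2.imwrite("pics/crop2.png",o)
```

```text
(no output)
```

View pics/crop2.png

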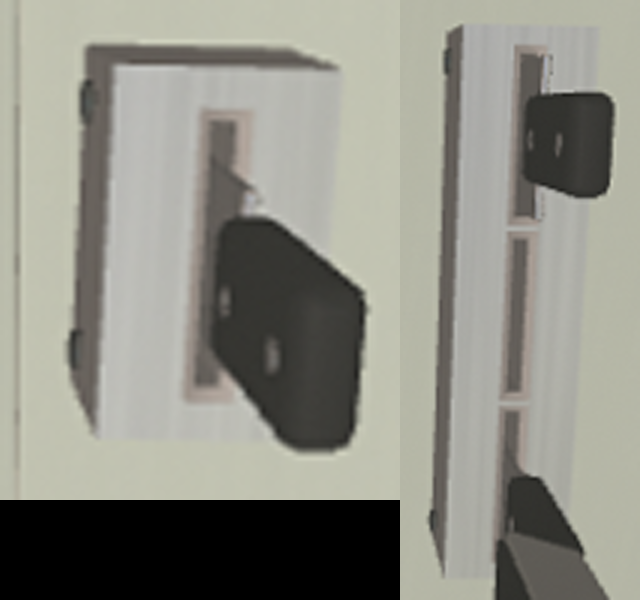

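```bash
cat >> h.py <<'E'
base=dict(fx=391.45040611374134,fy=391.45040611374134,cx=320.30960046107947,cy=246.29999863725672,dist=np.array([-0.07872863,0,0,0,0]))
c1=dict(base,rvec=np.array([-2.85695957,-0.35605948,-0.04789716]),tvec=np.array([-0.36671582,-0.07213283,0.47816698]))
c2=dict(base,rvec=np.array([-2.82897016,-0.54223199,-0.07308291]),tvec=np.array([-0.57226645,0.02343418,0.52483704]))
E
python3 - <<'E'
from h import *
fa=lambda L:(np.array(L)+.5)/5-.5+[350,165]
fb=lambda L:(np.array(L)-[400,0]+.5)/3-.5+[350,105]
X=.025;H=.055;Y=.042
print(fit("",[[-X,Y,H],[X,Y,H],[-X,-Y,H],[-.006,.033,H],[.006,.033,H],[-.006,-.033,H]],fa([[112,66],[340,70],[97,438],[203,110],[255,110],[185,402]]),[.44,.08,.25],c1))
print("handle",ray("",fa([322,368]),.159,c1))
Y=.108
p,e=fit("",[[-X,Y,H],[X,Y,H],[-X,-Y,H],[-.006,.033,H],[.006,.033,H],[-.006,-.033,H],[.006,-.033,H]],fb([[464,26],[600,27],[444,577],[508,234],[538,233],[500,399],[530,401]]),[.57,.31,.38],c2);print(p,e)
k=np.array([-np.sin(p[2]),np.cos(p[2])])
print("broad slot",p[:2]+.068*k,"handle",ray("",fb([588,145]),.159,c2))
s=robot.get_state()
for P,yw in (([*p[:2],.135],p[2]),([*(p[:2]+.068*k),.135],p[2])): print(robot.ik(P,R(yw)))
# final tilt: tool z 45deg below horizontal, tool y kept in vertical plane
def T(yw,a): return R(yw)@cv2.Rodrigues(np.array([a,0,0]))[0]
for a in(.785,-.785):
  for P in ([.45,.30,.3],[.5,.4,.35],[.45,.3,.4]):
    print(T(p[2],a)[:,2],robot.ik(P,T(p[2],a)))
E
```

```text
(array([0.44003123, 0.08510614, 0.23858529]), np.float64(0.7605481434767967))
handle [0.43869516 0.08569787]
[0.57548112 0.31700002 0.37358048] 0.7434341808767329
broad slot [0.55066443 0.38030983] handle [0.54932884 0.38030134]
[-0.04172227  0.68134784 -0.74688135  1.58520351  0.50721238  1.07773362
 -0.54876375]
[-0.14348759  0.7071612  -0.76094661  1.55055345  0.52720442  1.09842167
 -0.65544312]
[-0.65807305 -0.25795676 -0.70738827] [-0.35347313  0.7078602  -0.37090677  1.21817586 -0.01611228  2.00032468
 -0.36228076]
[-0.65807305 -0.25795676 -0.70738827] None
[-0.65807305 -0.25795676 -0.70738827] None
[ 0.65807305  0.25795676 -0.70738827] [ 0.43576381 -0.21722316 -1.10887313  2.26737956  0.26927097  0.234546
 -0.6043423 ]
[ 0.65807305  0.25795676 -0.70738827] [ 0.11841291  0.10258805 -1.06119807  1.99678403  0.93940902  0.57846151
 -1.21183697]
[ 0.65807305  0.25795676 -0.70738827] [ 0.2028746  -0.31904717 -0.8067523   2.12171078 -0.04428295  0.48035629
 -0.26542174]
```

Run:
```python
from h import *
robot.move_ptp([.4395,.0852,.25],R(.24))
print(robot.move_linear([.4395,.0852,.138],velocity=.1,threshold=15))
robot.gripper_to(0.0)
s=robot.get_state();print(s['time'],s['ee_pos'],s['opening'],s['grasp_force'],s['force'])
robot.move_linear([.4395,.0852,.235],velocity=.1)
robot.move_linear([.47,.27,.26],frame=R(.375),velocity=.15)
robot.move_linear([.5755,.317,.26],velocity=.15)
robot.pause(.3)
s=robot.get_state();print(s['time'],s['ee_pos'],s['opening'],s['grasp_force'],s['force'])
cv2.imwrite("pics/w3.png",robot.grab_frame("wrist")[60:360,250:550,::-1].repeat(2,0).repeat(2,1))
cv2.imwrite("pics/s3.png",cv2.resize(robot.grab_frame("scene")[190:330,150:340,::-1],None,fx=4,fy=4))
c=robot.camera_info("wrist");np.save("c3.npy",c,allow_pickle=True)
```

```text
False
7.8083 [0.4394867  0.08521619 0.13799454] 0.013508669730236176 29.989120066165924 [-0.03820884 -0.31876134  0.94302703]
11.55 [0.57538025 0.31677652 0.26025364] 0.0138657119640088 29.98848795890808 [ 0.16941117  0.31340399 -1.15119095]
```

View pics/w3.png

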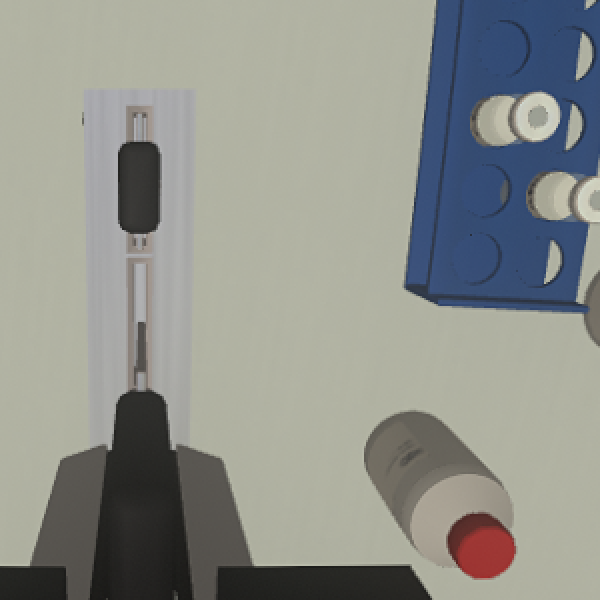

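w3 shows the held blade at (140,350) lined up in x and yaw with the middle slot at (139,325). Inserting now.

Run:
```python
from h import *
p=[.5755,.317]
robot.move_linear([*p,.20],velocity=.12)
r=robot.move_linear([*p,.1365],velocity=.05,threshold=12)
s=robot.get_state();print(r,s['time'],s['ee_pos'],s['force'])
if s['ee_pos'][2]<.142:
    robot.gripper_to(.05);robot.pause(.3)
    robot.move_linear([s['ee_pos'][0],s['ee_pos'][1],.26],velocity=.15)
    robot.move_linear([.50,.29,.30],velocity=.2)
    c=robot.camera_info("wrist");print(repr(c['rvec']),repr(c['tvec']))
    cv2.imwrite("pics/w4.png",robot.grab_frame("wrist")[:,:,::-1])
    print(robot.get_state()['time'])
```

```text
True 13.4667 [0.57538023 0.31702404 0.13801953] [-2.10838465 -1.45027533  8.53395355]
array([-2.82969228, -0.53580213, -0.06921108]) array([-0.57193595,  0.03673912,  0.48750364])
16.1167
```

View pics/w4.png

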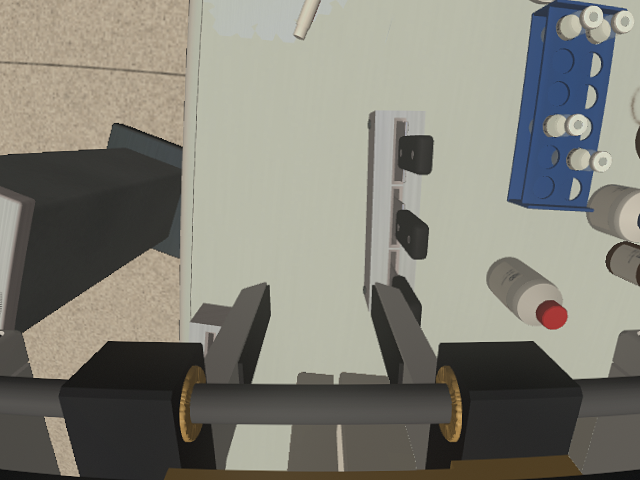

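The stray scraper bottomed at z=0.1380, the same height it was gripped at, so it's fully seated. w4 shows it upright at (412,233) next to the narrow one at (405,295). Next is the broad scraper.

Run:
```python
from h import *
p=[.550,.3803]
robot.move_ptp([*p,.26],R(.375))
print(robot.move_linear([*p,.136],velocity=.1,threshold=15))
robot.gripper_to(0.0)
s=robot.get_state();print(s['time'],s['ee_pos'],s['opening'],s['grasp_force'],s['force'])
robot.move_linear([*p,.30],velocity=.08)
T=R(.375)@cv2.Rodrigues(np.array([-.785,0,0]))[0]
print(robot.get_state()['qpos'])
try: robot.move_linear([.45,.30,.40],frame=T,velocity=.08)
except robot.PlanningError as e:
    print(e); robot.move_linear([.45,.30,.36],velocity=.1); robot.move_ptp([.45,.30,.40],T)
robot.pause(1)
s=robot.get_state();print(s['time'],s['ee_pos'],s['tool_rot'][:,2],s['opening'],s['grasp_force'],s['force'],s['qpos'])
a=robot.grab_frame("scene")[150:330,130:370,::-1];cv2.imwrite("pics/s5.png",cv2.resize(a,None,fx=3.3,fy=3.3))
```

```text
False
18.675 [0.55000686 0.38026909 0.13603821] 0.013962511782577593 29.999552071094513 [-0.41496842 -0.25906674  0.15916736]
[-0.09184738  0.58019613 -0.87243087  1.37909742  0.44143466  1.38334122
 -0.58828389]
24.0583 [0.45000114 0.29998198 0.39997718] [ 0.657677    0.25886938 -0.70742322] 0.014066285523046212 29.998791217803955 [-0.09048312 -0.17110713 -1.85487914] [ 0.18791221 -0.31519864 -0.79596536  2.12215162 -0.03140158  0.48014153
 -0.2757655 ]
```

View pics/s5.png

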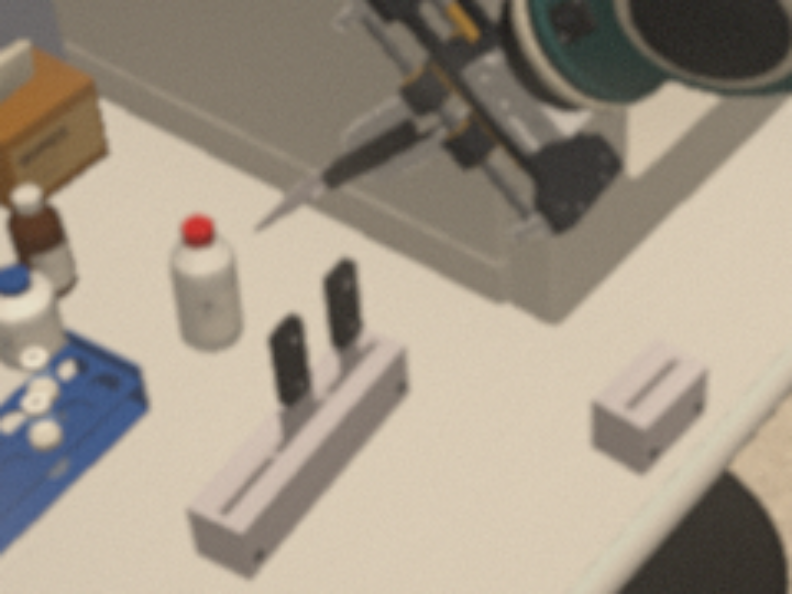

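The broad scraper is held tilted in the air, with its blade tip at (258,228). The stray one is upright in the middle slot at (290,375), the narrow one is still at (345,310), and the stand is empty.

```bash
python3 -c "
from rig import robot
print(robot.sign_off())"
```

```text
the job is handed in; nothing more can be done
None
```

I handed the job in at about 24 s: the stray scraper is seated and released in the middle slot, the narrow one is untouched, and the broad one is held still at about 45°, blade end lower and roughly 0.3 m up; no verdict came back.

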